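# Brake the spool trolley, load the white spool, release the brake

## Robot

A 6-joint arm with a two-finger parallel gripper is mounted at the origin on the work surface. World frame = base frame: x ahead of the robot, y to its left, z up, the work surface at z = 0. Lengths are in m, angles in rad, forces in N, time in s.
With the tool pointing down it reaches from about 0.35 to 0.925 m from the base axis. Payload 6.4 kg.
Tool frame: the origin (TCP) lies on the centre line of the jaws, within the pads' length; the fingertips stand 8 mm ahead of it and the grasp point (between the pads) lies 11 mm behind it; z points along the fingers, y is the line along which they close (so a half turn about z gives the same grasp; the last joint's range is limited). The gripper opens to 94 mm and grips with 3 to 60 N. Pads are 16 mm wide; open, the fingers measure 119 mm over their backs; the gripper's body (75 mm by 177 mm) begins 78 mm behind the grasp point.
Start: joints at [-0.174, 0.245, 1.558, -0, 1.339, -0.174], TCP at [0.65, 0, 0.213] pointing down, gripper open.
Joint ranges: [-3.13, 3.13], [-1.02, 2.26], [0.13, 2.54], [-0.95, 4.09], [0.21, 2.88], [-2.74, 2.74]. Speed limits (rad/s): [2.57, 2.57, 3.14, 3.14, 3.14, 3.14].

## Interface

Orientations are given as a unit quaternion [w, x, y, z].
In Python, from workcell import * gives the robot as it stands.
- The arm moves only by the shell command python3 -m pendant 'ROWS' [OPENING] [FORCE]. ROWS is JSON, a list of rows, each an object with "travel": the shift along the world's x, y, z in units of 40 mm (1.0 is 40 mm), a list of three; "turn": the turn about the world's z in units of 5 degrees (1.0 is 5 degrees). A call has 1 to 8 rows; each row is the pose to reach, as a shift and turn from the pose commanded when the call began; what a row does not reach only later rows make up. A row lasts 1/12 s, in which the tool goes at most 41.7 mm and 7.16 degrees, less where a joint would pass 70% of its speed; a pose out of reach is approached as far as the arm can. A call with a gripper value outside its range is refused whole. OPENING is the gripper's target within -1 to 1 (fully open at 1, half-way at 0, shut at -1), set as the call begins (- or left out, the last holds). The fingers move at their own pace and stop on an object; FORCE is the grip in N (left out, the last holds). Time passes only in rows, so rows that repeat a pose let the fingers close. It gives the time, the measured TCP pose, the force, the opening and the grip force at its end, in the units of the state.
- get_obs(): the state, without advancing time (a new reading comes with each control period).
- capture(name): name is "scene" or "side" or "wrist"; returns a dict with "color" (420x560x3 uint8, blue, green, red), "range_z" (420x560 float32, m along the optical axis (not along the pixel's ray), 0 where there is no reading), "mtx" (3x3 intrinsics, pixels), "k1" (the pictures are not rectified: a ray, as slopes to the right and down, at radius r is drawn at 1 + k1 r^2 times it, then the intrinsics apply), "world_to_cam" (4x4, takes a point from world to camera coordinates). Camera axes: x right, y down, z forward; pixel columns grow to the right and rows downward; lengths in m; the calibration is good to about 2 mm. A picture is of the moment at which its call begins.
- job_done(): hands the job in; it is judged then, once.
The state is a dict: "clock": time; "q": joint angles; "qd": joint speeds; "joint_torque": joint torques, N m; "position": TCP position; "tool_rot": TCP orientation; "force": force on the tool from outside, world axes, zero at the start; "torque": the same for the moment, N m; "opening": opening from 0.0 (shut) to 1.0 (fully open); "finger_force": force on a finger pad.
Only numpy, scipy, OpenCV 4.12 (cv2) and the standard library are available. Lean on these libraries where they do the work, as an engineer would, in place of code of your own. Each camera call takes 0.05 s, during which the arm holds its last target. There are 200 camera calls.

## Task

Lock the string jig's trolley by pressing its red brake lever down until the brake bites firmly and stays set by itself, without forcing it. With the trolley locked, lower the white spool over the steel post until it sits fully on the trolley and let go of it, then flick the lever back up to release the brake. Do not drop or tip the spool, do not shove the trolley along its rail, and leave everything else where it is.

Things in the scene. Friction and masses are not known exactly. Their poses are not given: they have to be found in the camera images.
- brake (a joint): angle of the red brake lever (rad): 0 = fully up (rising 50 degrees above level towards the robot), grows as it is pushed down, 0.87 = level, limit 1.2; starts nearly up, released when below 0.35. A stiff friction hinge: it stays where it is left, and about 7 to 8 N across its tip moves it, either way. The brake bites between 0.75 and 1.0: this varies from jig to jig and cannot be read off beforehand
- lever_tip (a point): middle of the top edge at the lever's free end, 110 mm from the hinge axis; x points along the lever to the hinge, y along the hinge axis, z out of its top face. The lever is a flat bar 16 mm wide (along y), 10 mm thick, free for its outer 60 mm; when down, its middle plane is about 53 mm above the table and nothing but the table lies under its outer 50 mm: it can be pinched across its width from above
- lever_pivot (a point): point on the lever's hinge axis, at the middle of the lever's width and thickness, 53 mm above the table; axes as at lever_tip. The hinge lies level, parallel to the rail
- brake_foot: black rubber foot, 14 mm across, 22 mm long, under the lever 28 mm out from the hinge and 26 mm below its middle plane; origin at its centre. Once it meets the strip in front of the rail, force at the tip rises steeply (N per mm). What is pressed beyond the hinge friction stays in the brake: 14 to 20 N down at the tip sets it well, under 11 N leaves it too loose, above 28 N overloads the rubber
- trolley: blue trolley plate 100 x 110 x 14 mm, top face 58 mm above the table, about 0.9 kg, on two rods; when unbraked it slides along the rail (about 3 N). x points away from the lever side, y along the rail, z up; origin under the plate at table height
- post_seat (a point): foot of the steel post on the trolley's top face, 58 mm above the table: the white spool's underside belongs here. The post is 11 mm across, 72 mm tall (its tip 130 mm above the table) with a tapered end, and lies 65 mm behind the lever's hinge axis
- rail: fixed grey jig base 155 x 320 x 12 mm with two end blocks 48 mm tall; origin at table height near its middle; y along the rail, x away from the lever side
- spool_white: white thread spool: round black foot 58 mm across and 6 mm thick, thread body 42 mm across above it, 102 mm tall overall, 17 mm bore right through along its axis, about 0.16 kg; stands upright on the table. Origin: centre of the underside, z up along the axis
- spool_green: green thread spool: round black foot 58 mm across and 6 mm thick, thread body 42 mm across above it, 102 mm tall overall, 17 mm bore right through along its axis, about 0.16 kg; stands upright on the table. Origin: centre of the underside, z up along the axis. Leave alone
- spool_gold: gold-brown thread spool: round black foot 58 mm across and 6 mm thick, thread body 42 mm across above it, 102 mm tall overall, 17 mm bore right through along its axis, about 0.16 kg; stands upright on the table. Origin: centre of the underside, z up along the axis. Leave alone
- tape_roll: cream tape roll, 100 mm across, 48 mm high, lying flat; origin centre of underside. Leave alone
- tape_blue: blue tape roll, 90 mm across, 20 mm high, lying flat; origin centre of underside. Leave alone
- glue_bottle: white glue bottle with red cap, 60 mm across, 150 mm tall; origin centre of underside. Leave alone
- screwdriver: blue-handled screwdriver lying on the table along its x axis. Leave alone
- marker_cup: blue ceramic cup, 72 mm across, 95 mm tall; origin centre of underside. Leave alone
Not all that is in view belongs to the job. Leave any purple look-alike of the spool_white alone.

How it is judged:
On the way, in this order (a step that is already met when the one before it is completed fails the run):
1. the brake is set: hands off the lever, its rubber foot presses on the strip with more than 9 N (contact force between brake_foot and anything else above 9 N and value of joint brake above 0.65 rad and contact force between the fingers and brake_foot below 0.1 N and distance between the grasp point and lever_tip above 0.05 m), for 0.3 s.
2. the white spool sits fully on the trolley over the post, let go of, with the brake still set (horizontal distance between spool_white and post_seat below 0.006 m and z of spool_white in the frame of post_seat below 0.004 m and angle between spool_white's own z axis and vertical below 0.07 rad and contact force between the fingers and spool_white below 0.1 N and contact force between brake_foot and anything else above 5 N and value of joint brake above 0.65 rad), for 0.3 s.
At the end, for the whole second after the job is handed in: The brake lever is back up (angle below 0.35) and the white spool stands on the trolley over the post: within 6 mm of its centre, its underside within 4 mm of the trolley's top, upright within 0.07 rad, at rest and let go of (horizontal distance between spool_white and post_seat below 0.006 m and z of spool_white in the frame of post_seat below 0.004 m and angle between spool_white's own z axis and vertical below 0.07 rad and contact force between the fingers and spool_white below 0.1 N and value of joint brake below 0.35 rad and linear speed of spool_white below 0.02 m/s); the robot touches nothing.
It fails at once if the brake is forced: its foot is pressed with more than 70 N (about 30 N at the lever's tip) (contact force between brake_foot and anything else above 70 N).
It fails at once if the trolley is shoved more than 25 mm from where it stood (distance of post_seat from where it was at the start of the episode above 0.025 m).
It fails at once if the white spool is tipped more than 0.5 rad (angle between spool_white's own z axis and vertical above 0.5 rad).
It fails at once if the white spool is dropped on the post (faster than 0.35 m/s near its seat) (horizontal distance between spool_white and post_seat below 0.02 m and z of spool_white in the frame of post_seat below 0.05 m and linear speed of spool_white above 0.35 m/s).
It fails at once if another thing on the table is moved more than 30 mm (distance of any of spool_green, spool_gold, tape_roll, tape_blue, glue_bottle, screwdriver, marker_cup from where it was at the start of the episode above 0.03 m).
It also fails if it takes over 72 s, if anything falls off the work surface, if the arm or the gripper's body presses on something with over 40 N, if the wrist force passes 120 N, or if a joint passes its speed limit or range.

## Working session

There is one attempt and no reset: what is moved stays moved. The work goes in short steps, Python scripts to look and compute and a shell command to move; the robot and the scene stay as the last step left them, time stands still between calls to the robot, and variables do not carry over. Pictures are saved under pics/ and viewed, at most 10 in all, crops included, and the job is handed in when it is done.

```bash
mkdir -p pics
cat > h.py <<'E'
from workcell import *
import numpy as np, cv2
def cloud(c):
    h,w=c["range_z"].shape
    u,v=np.meshgrid(np.arange(w),np.arange(h))
    K=np.array(c["mtx"]);k=float(c["k1"])
    p=cv2.undistortPoints(np.stack([u,v],-1).reshape(-1,1,2).astype(np.float64),K,np.array([k,0,0,0.])).reshape(h,w,2)
    z=c["range_z"].astype(float)
    P=np.concatenate([p*z[...,None],z[...,None]],-1)
    T=np.linalg.inv(np.array(c["world_to_cam"]))
    W=P@T[:3,:3].T+T[:3,3]
    W[z<=0]=np.nan
    return W
E
python3 - <<'E'
from h import *
d={}
for n in ["scene","side"]:
    c=capture(n); cv2.imwrite(f"pics/{n}0.png",c["color"]); W=cloud(c); np.savez(f"{n}0.npz",W=W,C=c["color"])
    print(n,c["k1"],np.linalg.inv(c["world_to_cam"])[:3,3])
o=get_obs();print(o)
E
```

```text
scene 0.013452052273693732 [1.34768308 0.7440566  0.86658172]
side -0.03794814937531569 [-0.0984696  -0.84955432  1.00470437]
{'clock': 0.1, 'q': array([-1.74138401e-01,  2.45720637e-01,  1.55888709e+00, -2.67883363e-05,
        1.33871367e+00, -1.74102367e-01]), 'qd': array([ 0.00058279, -0.00373548, -0.00367632, -0.00086594, -0.00177849,
       -0.00114388]), 'joint_torque': array([ 3.34354118e-04, -4.16915452e+01, -3.15525234e+01,  6.87146815e-02,
        3.09705036e-02, -6.25096459e-05]), 'position': array([6.49467948e-01, 6.73475229e-05, 2.12473344e-01]), 'tool_rot': array([-7.00364456e-04,  7.07117071e-01,  7.07095963e-01, -5.06745401e-04]), 'force': array([ 0.13832032, -0.00072255,  0.31440548]), 'torque': array([0.01985315, 0.01994292, 0.00827443]), 'finger_force': 0.0, 'opening': 1.0009072925610243}
```

View pics/scene0.png

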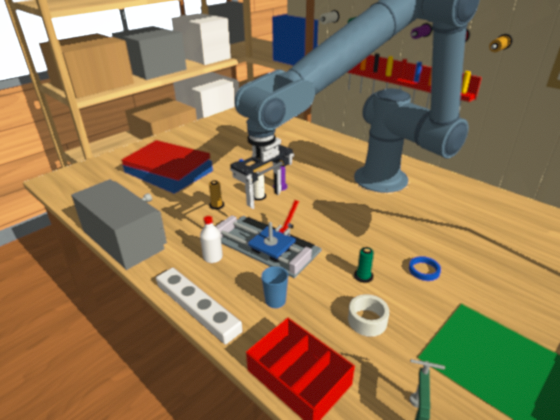

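View pics/side0.png

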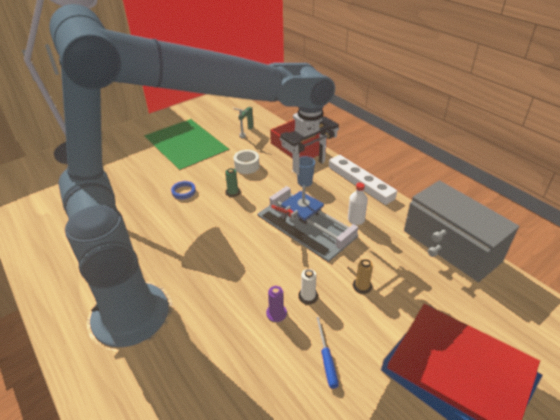

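The scene view shows the red lever at (290,215), the trolley at (270,242) and its post at about (270,232). In the side view the white spool is at (308,285), purple at (276,302), gold at (364,275) and the trolley at (302,205).

```bash
python3 - <<'E'
from h import *
for n,boxes in {"scene":{"lever":(270,195,305,245),"trol":(240,222,300,262),"white":(245,165,275,205)},"side":{"lever":(262,190,300,222),"trol":(275,185,330,222),"white":(295,262,322,303)}}.items():
    f=np.load(n+"0.npz");W=f["W"];C=f["C"].astype(int)
    b,g,r=C[...,0],C[...,1],C[...,2]
    def sel(box,m):
        M=np.zeros(m.shape,bool);x0,y0,x1,y1=box;M[y0:y1,x0:x1]=True
        P=W[M&m];return P[~np.isnan(P[:,0])]
    L=sel(boxes["lever"],(r>110)&(g<70)&(b<70)); 
    print(n,"lever",len(L)); print(L[np.argsort(L[:,2])][::max(1,len(L)//12)].round(3))
    T=sel(boxes["trol"],(b>r+40)&(b>80)); T=T[abs(T[:,2]-.058)<.005]
    T=T.astype(np.float32)
    print("trol",len(T),np.median(T,0),cv2.minAreaRect(T[:,:2].copy()))
    S=sel(boxes["white"],(r>0)); S=S[(S[:,2]>.015)&(S[:,2]<.115)]
    lo,hi=np.percentile(S,[5,95],axis=0); print("white",len(S),np.median(S,0).round(3),lo.round(3),hi.round(3))
    top=S[S[:,2]>.098]; print("top",len(top),top.mean(0) if len(top) else 0, top.min(0) if len(top) else 0, top.max(0) if len(top) else 0)
    # body fit r=.021
    from scipy.optimize import least_squares
    B=S[(S[:,2]>.02)&(S[:,2]<.08)]
    q=least_squares(lambda p:np.hypot(B[:,0]-p[0],B[:,1]-p[1])-.021,np.median(B[:,:2],0)+(.02*(np.median(B[:,:2],0)-np.array([1.35,.74] if n=="scene" else [-.1,-.85]))),loss="soft_l1",f_scale=.002)
    print("fit",q.x,q.cost)
    # tall thin post: points z .07-.135 near trolley
    P=sel(boxes["trol"],(r>0)); P=P[(P[:,2]>.066)&(P[:,2]<.135)]
    print("post?",len(P)); print(P[np.argsort(P[:,2])][::max(1,len(P)//15)].round(3))
E
python3 - <<'E'
import cv2,numpy as np
a=cv2.imread("pics/scene0.png")[160:280,200:330];b=cv2.imread("pics/side0.png")[170:310,240:380]
a=cv2.resize(a,(390*1,360),interpolation=3);b=cv2.resize(b,(360,360),interpolation=3)
cv2.imwrite("pics/crop.png",np.hstack([a,b]))
E
```

```text
scene lever 127
[[ 0.58  -0.003  0.057]
 [ 0.586  0.016  0.062]
 [ 0.566  0.005  0.065]
 [ 0.566  0.006  0.069]
 [ 0.558  0.003  0.076]
 [ 0.548  0.006  0.08 ]
 [ 0.549  0.003  0.086]
 [ 0.537 -0.004  0.092]
 [ 0.529 -0.007  0.099]
 [ 0.529  0.002  0.106]
 [ 0.517 -0.005  0.112]
 [ 0.519  0.001  0.12 ]
 [ 0.512 -0.005  0.125]]
trol 612 [0.6428488  0.02665897 0.05726402] ((0.6354133486747742, 0.013544991612434387), (0.10388161242008209, 0.11343224346637726), 8.459800720214844)
white 190 [ 0.439 -0.246  0.054] [ 0.418 -0.269  0.02 ] [ 0.448 -0.239  0.094]
top 2 [ 0.42659855 -0.25467057  0.10105848] [ 0.42342526 -0.26698536  0.09816901] [ 0.42977184 -0.24235578  0.10394796]
fit [ 0.42717707 -0.26189244] 0.0002578560241067771
post? 102
[[0.565 0.    0.066]
 [0.57  0.005 0.068]
 [0.574 0.027 0.069]
 [0.565 0.    0.07 ]
 [0.559 0.008 0.071]
 [0.559 0.004 0.073]
 [0.638 0.019 0.074]
 [0.646 0.015 0.076]
 [0.639 0.017 0.077]
 [0.645 0.014 0.079]
 [0.638 0.02  0.086]
 [0.643 0.017 0.091]
 [0.646 0.019 0.098]
 [0.642 0.02  0.103]
 [0.64  0.018 0.112]
 [0.643 0.018 0.118]
 [0.639 0.017 0.126]]

[... 482 characters left out ...]
5760727), 9.311882972717285)
white 392 [ 0.417 -0.277  0.073] [ 0.407 -0.286  0.023] [ 0.438 -0.255  0.1  ]
top 29 [ 0.4257091  -0.26778428  0.1005756 ] [ 0.41110936 -0.27802421  0.09800034] [ 0.4391938  -0.25394796  0.10326686]
fit [ 0.4282845  -0.26502833] 0.00011570775658504613
post? 119
[[ 0.544 -0.008  0.066]
 [ 0.546 -0.011  0.067]
 [ 0.564 -0.008  0.068]
 [ 0.547 -0.004  0.07 ]
 [ 0.553 -0.007  0.073]
 [ 0.635 -0.     0.076]
 [ 0.548 -0.009  0.082]
 [ 0.548 -0.009  0.086]
 [ 0.542 -0.012  0.091]
 [ 0.529 -0.013  0.095]
 [ 0.638  0.004  0.098]
 [ 0.533 -0.007  0.101]
 [ 0.641  0.008  0.107]
 [ 0.516 -0.015  0.112]
 [ 0.634  0.005  0.116]
 [ 0.51  -0.018  0.121]
 [ 0.505 -0.018  0.124]]
```

View pics/crop.png

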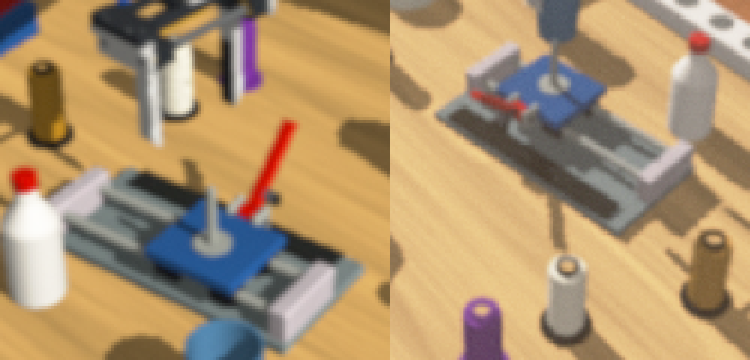

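The crops confirm it. The post is at about (0.639, 0.011), the rail yaw is about 9°, the lever hinge is at about (0.575, 0.001), and the lever tip is at about (0.505, -0.010, 0.14). I'll close and turn the gripper, then move above the lever tip.

```bash
python3 -m pendant '[{"travel":[-3.7,-0.27,0],"turn":-16.2},{"travel":[-3.7,-0.27,0],"turn":-16.2},{"travel":[-3.7,-0.27,0],"turn":-16.2},{"travel":[-3.7,-0.27,0],"turn":-16.2},{"travel":[-3.7,-0.27,0],"turn":-16.2},{"travel":[-3.7,-0.27,0],"turn":-16.2},{"travel":[-3.7,-0.27,0],"turn":-16.2},{"travel":[-3.7,-0.27,0],"turn":-16.2}]' -1 20
python3 -m pendant '[{"travel":[0,0,0],"turn":-4.8},{"travel":[0,0,0],"turn":-4.8},{"travel":[0,0,0],"turn":-4.8},{"travel":[0,0,0],"turn":-4.8},{"travel":[0,0,0],"turn":-4.8},{"travel":[0,0,0],"turn":-4.8}]'
python3 - <<'E'
from h import *
o=get_obs();print(o["position"],o["tool_rot"],o["opening"],o["force"])
for n in ["scene","side","wrist"]:
    c=capture(n); W=cloud(c); np.savez(f"{n}1.npz",W=W,C=c["color"]);cv2.imwrite(f"pics/{n}1.png",c["color"])
    C=c["color"].astype(int);b,g,r=C[...,0],C[...,1],C[...,2]
    m=(r>100)&(g<70)&(b<70)&(abs(W[...,0]-.54)<.06)&(abs(W[...,1])<.05)&(W[...,2]>.05)&(W[...,2]<.16)
    L=W[m];s=np.argsort(L[:,2]);L=L[s];print(n,len(L));print(L[-8:].round(3)); print(L[:len(L)//2].mean(0),L[len(L)//2:].mean(0))
    k=(r>60)&(b>60)&(g<.6*np.minimum(r,b))&(W[...,2]>.02)&(W[...,2]<.1)&(W[...,0]>0.2)&(W[...,1]<-.1)
    print("purple",k.sum(),np.nanmedian(W[k],0))
    w=(W[...,2]>.02)&(W[...,2]<.115)&(np.hypot(W[...,0]-.427,W[...,1]+.264)<.15)
    if w.any(): 
        P=W[w]; H,xe,ye=np.histogram2d(P[:,0],P[:,1],bins=[np.arange(.28,.6,.02),np.arange(-.42,-.12,.02)])
        print([(round(xe[i],2),round(ye[j],2),int(H[i,j])) for i,j in np.argwhere(H>8)])
E
```

```text
clock: 0.77
position: [0.5015, -0.0107, 0.2131]
tool_rot: [-0.0, 0.96, 0.278, -0.0]
force: [-0.1, 0.1, -0.1]
opening: 0.471
finger_force: 0.0
clock: 1.27
position: [0.5018, -0.0107, 0.2131]
tool_rot: [-0.0, 0.997, 0.077, -0.0]
force: [0.4, -0.2, 0.2]
opening: 0.049
finger_force: 0.0
[ 0.50177096 -0.01072753  0.21312337] [-1.08541637e-04  9.97062613e-01  7.65901522e-02 -2.87564800e-04] 0.04928498729198726 [ 0.35507889 -0.24599119  0.22892032]
scene 128
[[ 0.511 -0.002  0.126]
 [ 0.509 -0.008  0.126]
 [ 0.503 -0.001  0.126]
 [ 0.508 -0.005  0.127]
 [ 0.507 -0.002  0.128]
 [ 0.506 -0.007  0.129]
 [ 0.505 -0.003  0.13 ]
 [ 0.507  0.003  0.134]]
[0.56465477 0.00432857 0.07097613] [ 0.52485502 -0.00072431  0.10849138]
purple 181 [ 0.33374024 -0.2382339   0.06370009]
[(np.float64(0.3), np.float64(-0.24), 32), (np.float64(0.32), np.float64(-0.28), 9), (np.float64(0.32), np.float64(-0.26), 48), (np.float64(0.32), np.float64(-0.24), 82), (np.float64(0.34), np.float64(-0.26), 37), (np.float64(0.4), np.float64(-0.26), 12), (np.float64(0.42), np.float64(-0.28), 10), (np.float64(0.42), np.float64(
[... 1300 characters left out ...]
1  0.135]]
[0.56324961 0.00091941 0.07385894] [ 0.51912635 -0.00575767  0.11607029]
purple 1820 [ 0.33304837 -0.23985006  0.08335009]
[(np.float64(0.3), np.float64(-0.28), 39), (np.float64(0.3), np.float64(-0.26), 55), (np.float64(0.3), np.float64(-0.24), 262), (np.float64(0.32), np.float64(-0.28), 161), (np.float64(0.32), np.float64(-0.26), 515), (np.float64(0.32), np.float64(-0.24), 717), (np.float64(0.34), np.float64(-0.28), 56), (np.float64(0.34), np.float64(-0.26), 399), (np.float64(0.4), np.float64(-0.26), 247), (np.float64(0.42), np.float64(-0.28), 191), (np.float64(0.42), np.float64(-0.26), 1426), (np.float64(0.44), np.float64(-0.28), 384), (np.float64(0.44), np.float64(-0.26), 840)]
```

View pics/wrist1.png

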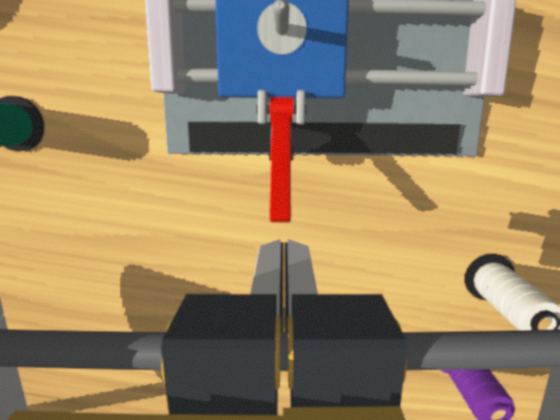

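The wrist view shows the lever lined up with the closed fingers, its tip at (281,220) and the fingertips at (284,245). The tip is at (0.502, -0.009, 0.134), so the lever is about 45° up. Now I'll press it down along the arc.

```bash
python3 -m pendant '[{"travel":[0,0.02,-0.9],"turn":0},{"travel":[0.03,0.02,-1.6],"turn":0},{"travel":[-0.05,0.02,-1.8],"turn":0},{"travel":[-0.2,0,-2.07],"turn":0},{"travel":[-0.37,-0.02,-2.33],"turn":0},{"travel":[-0.5,-0.03,-2.6],"turn":0},{"travel":[-0.58,-0.04,-2.8],"turn":0},{"travel":[-0.65,-0.06,-3.0],"turn":0}]' -1 20
python3 -m pendant '[{"travel":[-0.02,0,-0.1],"turn":0},{"travel":[-0.04,0,-0.2],"turn":0},{"travel":[-0.05,0,-0.25],"turn":0},{"travel":[-0.05,0,-0.25],"turn":0}]'
```

```text
clock: 2.08
position: [0.475, -0.0136, 0.0948]
tool_rot: [0.0, 0.997, 0.076, -0.001]
force: [-6.6, -0.2, 9.5]
opening: 0.006
finger_force: 4.7
clock: 2.42
position: [0.4735, -0.0136, 0.0845]
tool_rot: [0.0, 0.997, 0.076, -0.001]
force: [-2.8, -1.3, 3.7]
opening: 0.001
finger_force: 1.9
```

```bash
python3 -m pendant '[{"travel":[-0.01,0,-0.04],"turn":0},{"travel":[-0.01,0,-0.08],"turn":0},{"travel":[-0.02,0,-0.12],"turn":0}]'
python3 -m pendant '[{"travel":[0,0,-0.025],"turn":0},{"travel":[0,0,-0.05],"turn":0},{"travel":[-0.01,0,-0.075],"turn":0}]'
```

```text
clock: 2.67
position: [0.4729, -0.0137, 0.0801]
tool_rot: [0.0, 0.997, 0.076, -0.001]
force: [-4.5, -1.5, 7.8]
opening: 0.005
finger_force: 3.8
clock: 2.92
position: [0.4727, -0.0137, 0.0772]
tool_rot: [0.0, 0.997, 0.076, -0.001]
force: [-4.0, -0.9, 7.8]
opening: 0.003
finger_force: 3.6
```

```bash
python3 -m pendant '[{"travel":[0,0,-0.02],"turn":0},{"travel":[0,0,-0.04],"turn":0}]'
python3 -m pendant '[{"travel":[0,0,-0.02],"turn":0},{"travel":[0,0,-0.04],"turn":0}]'
```

```text
clock: 3.08
position: [0.4725, -0.0137, 0.0755]
tool_rot: [0.0, 0.997, 0.076, -0.001]
force: [-5.8, -1.5, 6.9]
opening: 0.004
finger_force: 3.6
clock: 3.25
position: [0.4724, -0.0137, 0.0739]
tool_rot: [0.0, 0.997, 0.076, -0.001]
force: [-4.6, -1.0, 8.5]
opening: 0.004
finger_force: 3.6
```

```bash
python3 -m pendant '[{"travel":[0,0,-0.02],"turn":0},{"travel":[0,0,-0.04],"turn":0}]'
```

```text
clock: 3.42
position: [0.4724, -0.0137, 0.0723]
tool_rot: [0.0, 0.997, 0.076, -0.001]
force: [-4.9, -1.0, 7.3]
opening: 0.008
finger_force: 3.5
```

```bash
python3 -m pendant '[{"travel":[0,0,-0.015],"turn":0},{"travel":[0,0,-0.03],"turn":0}]'
```

```text
clock: 3.58
position: [0.4724, -0.0137, 0.071]
tool_rot: [0.0, 0.997, 0.076, -0.001]
force: [-5.1, -0.7, 7.3]
opening: 0.007
finger_force: 3.5
```

```bash
python3 -m pendant '[{"travel":[0,0,-0.015],"turn":0},{"travel":[0,0,-0.03],"turn":0}]'
```

```text
clock: 3.75
position: [0.4724, -0.0137, 0.0698]
tool_rot: [0.0, 0.997, 0.076, -0.001]
force: [-5.5, -1.1, 7.5]
opening: 0.008
finger_force: 3.5
```

```bash
python3 -m pendant '[{"travel":[0,0,-0.015],"turn":0},{"travel":[0,0,-0.03],"turn":0}]'
```

```text
clock: 3.92
position: [0.4724, -0.0137, 0.0686]
tool_rot: [0.0, 0.997, 0.076, -0.001]
force: [-5.7, -1.4, 7.8]
opening: 0.004
finger_force: 3.5
```

```bash
python3 -m pendant '[{"travel":[0,0,-0.015],"turn":0},{"travel":[0,0,-0.03],"turn":0}]'
```

```text
clock: 4.08
position: [0.4724, -0.0137, 0.0674]
tool_rot: [0.0, 0.997, 0.076, -0.001]
force: [-5.3, -0.9, 7.0]
opening: 0.008
finger_force: 3.5
```

```bash
python3 -m pendant '[{"travel":[0,0,-0.015],"turn":0},{"travel":[0,0,-0.03],"turn":0}]'
```

```text
clock: 4.25
position: [0.4723, -0.0137, 0.0662]
tool_rot: [0.0, 0.997, 0.076, -0.001]
force: [-6.1, -1.0, 7.2]
opening: 0.005
finger_force: 3.6
```

```bash
python3 -m pendant '[{"travel":[0,0,-0.015],"turn":0},{"travel":[0,0,-0.03],"turn":0}]'
```

```text
clock: 4.42
position: [0.4723, -0.0137, 0.065]
tool_rot: [0.0, 0.997, 0.076, -0.001]
force: [-5.8, -2.2, 7.6]
opening: 0.005
finger_force: 3.6
```

```bash
python3 -m pendant '[{"travel":[0,0,-0.015],"turn":0},{"travel":[0,0,-0.03],"turn":0}]'
```

```text
clock: 4.58
position: [0.4723, -0.0137, 0.0638]
tool_rot: [0.0, 0.997, 0.076, -0.001]
force: [-6.1, -1.1, 7.4]
opening: 0.002
finger_force: 3.6
```

```bash
python3 -m pendant '[{"travel":[0,0,-0.015],"turn":0},{"travel":[0,0,-0.03],"turn":0}]'
```

```text
clock: 4.75
position: [0.4723, -0.0137, 0.0626]
tool_rot: [0.0, 0.997, 0.076, -0.001]
force: [-6.2, -0.8, 7.5]
opening: 0.001
finger_force: 3.6
```

```bash
python3 -m pendant '[{"travel":[0,0,-0.015],"turn":0},{"travel":[0,0,-0.03],"turn":0}]'
```

```text
clock: 4.92
position: [0.4723, -0.0137, 0.0613]
tool_rot: [0.0, 0.997, 0.076, -0.001]
force: [-5.9, -2.3, 6.7]
opening: 0.004
finger_force: 3.6
```

```bash
python3 -m pendant '[{"travel":[0,0,-0.015],"turn":0},{"travel":[0,0,-0.03],"turn":0}]'
```

```text
clock: 5.08
position: [0.4723, -0.0137, 0.0602]
tool_rot: [0.0, 0.997, 0.076, -0.001]
force: [-6.1, -1.1, 6.5]
opening: 0.003
finger_force: 3.6
```

```bash
python3 -m pendant '[{"travel":[0.01,0,-0.015],"turn":0},{"travel":[0.01,0,-0.03],"turn":0}]'
```

```text
clock: 5.25
position: [0.4729, -0.0136, 0.0591]
tool_rot: [0.0, 0.997, 0.076, -0.001]
force: [-5.6, 0.0, 7.3]
opening: 0.004
finger_force: 3.6
```

```bash
python3 -m pendant '[{"travel":[0.005,0,-0.015],"turn":0},{"travel":[0.01,0,-0.03],"turn":0}]'
```

```text
clock: 5.42
position: [0.473, -0.0136, 0.0581]
tool_rot: [0.0, 0.997, 0.076, -0.002]
force: [-8.6, -0.9, 12.0]
opening: 0.007
finger_force: 6.5
```

```bash
python3 -m pendant '[{"travel":[0.005,0,-0.015],"turn":0},{"travel":[0.01,0,-0.03],"turn":0}]'
```

```text
clock: 5.58
position: [0.4733, -0.0137, 0.0575]
tool_rot: [0.0, 0.997, 0.077, -0.002]
force: [-11.6, -1.3, 18.2]
opening: 0.006
finger_force: 9.8
```

```bash
python3 -m pendant '[{"travel":[0.005,0,-0.015],"turn":0},{"travel":[0.01,0,-0.03],"turn":0}]'
```

```text
clock: 5.75
position: [0.4733, -0.0137, 0.0569]
tool_rot: [0.0, 0.997, 0.077, -0.003]
force: [-16.9, -0.1, 27.4]
opening: 0.007
finger_force: 14.1
```

I sent one step too many in that batch. It reached 27 N at the finger, about 24 N at the tip, which is still below the overload limit. I'll back off now and check that the lever stays set.

```bash
python3 -m pendant '[{"travel":[-0.01,0,0.04],"turn":0},{"travel":[-0.02,0,0.1],"turn":0},{"travel":[-0.02,0,0.5],"turn":0},{"travel":[-0.02,0,1.3],"turn":0},{"travel":[-0.02,0,2.2],"turn":0},{"travel":[-0.02,0,3.1],"turn":0},{"travel":[-0.02,0,3.8],"turn":0},{"travel":[-0.02,0,3.8],"turn":0}]'
python3 - <<'E'
from h import *
c=capture("wrist");W=cloud(c);C=c["color"].astype(int);b,g,r=C[...,0],C[...,1],C[...,2]
cv2.imwrite("pics/wrist2.png",c["color"])
m=(r>100)&(g<70)&(b<70)&(abs(W[...,0]-.52)<.07)&(abs(W[...,1])<.05)&(W[...,2]>.03)&(W[...,2]<.16)
L=W[m];L=L[np.argsort(L[:,0])];n=len(L);A,B=L[:n//5].mean(0),L[-n//5:].mean(0)
print(n,A,B,L[:5],"theta",.873-np.arctan2(A[2]-B[2],np.hypot(*(A-B)[:2])))
# white spool
from scipy.optimize import least_squares
def fit(n,W):
    S=W[(np.hypot(W[...,0]-.427,W[...,1]+.264)<.035)&(W[...,2]>.015)&(W[...,2]<.085)]
    cam=np.linalg.inv(c["world_to_cam"])[:3,3]
    q=least_squares(lambda p:np.hypot(S[:,0]-p[0],S[:,1]-p[1])-.021,[.427,-.264],loss="soft_l1",f_scale=.002);print(n,len(S),q.x)
fit("wrist",W)
print(get_obs()["force"])
T=W[(C[...,0]>C[...,2]+40)&(abs(W[...,2]-.058)<.005)].astype(np.float32);print(cv2.minAreaRect(T[:,:2].copy()))
E
```

```text
clock: 6.42
position: [0.4775, -0.0141, 0.2138]
tool_rot: [0.002, 0.997, 0.076, 0.006]
force: [0.6, 0.3, 0.6]
opening: 0.004
finger_force: 0.0
2302 [ 0.48426959 -0.01081364  0.04986771] [0.57778378 0.00253594 0.06289893] [[ 0.46877291 -0.00744818  0.04806131]
 [ 0.46894141 -0.00838937  0.04816836]
 [ 0.46914845 -0.00932654  0.04843815]
 [ 0.4694312  -0.01025453  0.04902856]
 [ 0.46944429 -0.01120974  0.04848042]] theta 1.0100863842564844
wrist 1943 [ 0.42785396 -0.26420363]
[-0.1756206  -0.07864026  0.12636641]
((0.613283634185791, 0.00826360285282135), (0.05597425252199173, 0.10970506817102432), 8.490558624267578)
```

The lever stayed at about 1.0 rad and the trolley has not moved. Next I'll move over the white spool.

```bash
python3 -m pendant '[{"travel":[-1.11,-6.26,0],"turn":0},{"travel":[-1.11,-6.26,0],"turn":0},{"travel":[-1.11,-6.26,0],"turn":0},{"travel":[-1.11,-6.26,0],"turn":0},{"travel":[-1.11,-6.26,0],"turn":0},{"travel":[-1.11,-6.26,0],"turn":0},{"travel":[-1.11,-6.26,0],"turn":0},{"travel":[-1.11,-6.26,0],"turn":0}]' 1 15
python3 -m pendant '[{"travel":[0,0,0],"turn":0},{"travel":[0,0,0],"turn":0}]'
cat >> h.py <<'E'
from scipy.optimize import least_squares
def spool(W,x,y,z0,z1,r=.021,rad=.035):
    S=W[(np.hypot(W[...,0]-x,W[...,1]-y)<rad)&(W[...,2]>z0)&(W[...,2]<z1)]
    q=least_squares(lambda p:np.hypot(S[:,0]-p[0],S[:,1]-p[1])-r,[x,y],loss="soft_l1",f_scale=.002)
    return len(S),q.x
E
python3 - <<'E'
from h import *
c=capture("wrist");W=cloud(c);cv2.imwrite("pics/wrist3.png",c["color"])
print(get_obs()["position"],get_obs()["tool_rot"],spool(W,.428,-.264,.02,.085))
T=W[(np.hypot(W[...,0]-.428,W[...,1]+.264)<.03)&(W[...,2]>.097)];print(len(T),T.mean(0) if len(T) else 0)
E
```

```text
clock: 7.13
position: [0.4281, -0.265, 0.2047]
tool_rot: [-0.001, 0.997, 0.074, -0.001]
force: [0.3, 0.0, -0.0]
opening: 0.54
finger_force: 0.0
clock: 7.3
position: [0.4292, -0.2621, 0.2053]
tool_rot: [-0.001, 0.997, 0.077, -0.0]
force: [0.4, -0.1, -0.0]
opening: 0.682
finger_force: 0.0
[ 0.42937746 -0.26194977  0.20550074] [-4.86433924e-04  9.97036246e-01  7.69312638e-02 -2.60123187e-04] (541, array([ 0.42772956, -0.26389084]))
5473 [ 0.45031061 -0.26058362  0.28925021]
```

View pics/wrist3.png

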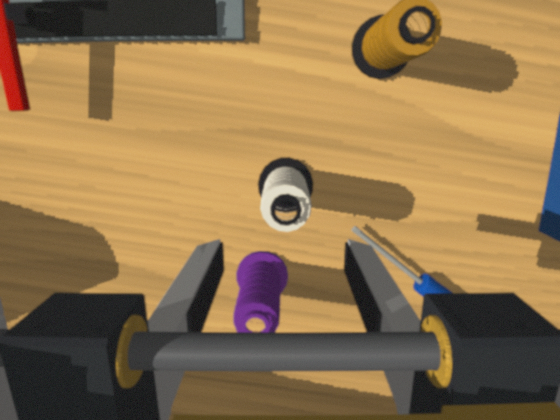

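The wrist view shows the white spool at (287,205), centred between the open fingers at about x=283. Purple, at (260,290), is clear of the jaws, and so is the screwdriver tip at (352,230). I'll descend and grasp.

```bash
python3 -m pendant '[{"travel":[-0.04,-0.05,0],"turn":0},{"travel":[-0.04,-0.05,-0.6],"turn":0},{"travel":[-0.04,-0.05,-1.2],"turn":0},{"travel":[-0.04,-0.05,-1.9],"turn":0},{"travel":[-0.04,-0.05,-2.6],"turn":0},{"travel":[-0.04,-0.05,-3.2],"turn":0},{"travel":[-0.04,-0.05,-3.66],"turn":0},{"travel":[-0.04,-0.05,-3.66],"turn":0}]' 1
python3 -m pendant '[{"travel":[0,0,0],"turn":0},{"travel":[0,0,0],"turn":0},{"travel":[0,0,0],"turn":0},{"travel":[0,0,0],"turn":0},{"travel":[0,0,0],"turn":0},{"travel":[0,0,0],"turn":0},{"travel":[0,0,0],"turn":0},{"travel":[0,0,0],"turn":0}]' -1 15
python3 -m pendant '[{"travel":[0,0,0],"turn":0},{"travel":[0,0,0],"turn":0},{"travel":[0,0,0],"turn":0}]'
```

```text
clock: 8.02
position: [0.4254, -0.2625, 0.0558]
tool_rot: [-0.003, 0.997, 0.077, -0.003]
force: [-0.8, 1.0, -0.5]
opening: 1.0
finger_force: 0.0
clock: 8.68
position: [0.4276, -0.2655, 0.0598]
tool_rot: [-0.0, 0.997, 0.076, 0.0]
force: [-0.0, 2.7, 1.7]
opening: 0.47
finger_force: 1.0
clock: 8.93
position: [0.4275, -0.2654, 0.0597]
tool_rot: [-0.0, 0.997, 0.076, -0.0]
force: [-0.8, 2.3, 2.3]
opening: 0.442
finger_force: 15.0
```

```bash
python3 -m pendant '[{"travel":[0,0,0.2],"turn":0},{"travel":[0,0,0.7],"turn":0},{"travel":[0,0,1.4],"turn":0},{"travel":[0,0,2.1],"turn":0},{"travel":[0,0,2.8],"turn":0},{"travel":[0,0,3.5],"turn":0},{"travel":[0,0,4.1],"turn":0},{"travel":[0,0,4.1],"turn":0}]'
python3 -m pendant '[{"travel":[0.6,0.8,0],"turn":0},{"travel":[1.1,1.5,0],"turn":0},{"travel":[1.7,2.3,0],"turn":0},{"travel":[2.2,3.0,0],"turn":0},{"travel":[2.6,3.5,0],"turn":0},{"travel":[2.6,3.5,0],"turn":0},{"travel":[2.6,3.5,0],"turn":0}]'
python3 - <<'E'
from h import *
o=get_obs();p=o["position"];print(p,o["opening"],o["finger_force"],o["force"])
W=np.load("wrist1.npz")["W"];print("post wrist1",spool(W,.64,.011,.08,.125,.0055,.02))
for n in ["scene","side","wrist"]:
    c=capture(n);W=cloud(c);cv2.imwrite(f"pics/{n}4.png",c["color"])
    print(n,"post",spool(W,.64,.011,.075,.125,.0055,.02))
    z=p[2]-.059
    print(n,"spool",spool(W,p[0],p[1],z+.015,z+.05))
    B=W[(np.hypot(W[...,0]-p[0],W[...,1]-p[1])<.04)&(W[...,2]<p[2])&(W[...,2]>.1)];print("lowest z",np.sort(B[:,2])[:10].round(3) if len(B) else 0)
E
```

```text
clock: 9.6
position: [0.4298, -0.2678, 0.2297]
tool_rot: [0.004, 0.997, 0.076, 0.004]
force: [1.0, -0.4, -1.1]
opening: 0.44
finger_force: 15.0
clock: 10.18
position: [0.5312, -0.1245, 0.2219]
tool_rot: [-0.0, 0.997, 0.077, -0.001]
force: [0.2, -0.4, -2.5]
opening: 0.441
finger_force: 15.0
[ 0.53123954 -0.12447794  0.2219292 ] 0.44079451889335125 14.998784065246582 [ 0.20573307 -0.35812989 -2.47844895]
post wrist1 (235, array([0.64036792, 0.0121811 ]))
scene post (46, array([0.63913149, 0.01440396]))
scene spool (115, array([ 0.530392  , -0.12245527]))
lowest z [0.16  0.16  0.161 0.163 0.163 0.164 0.164 0.164 0.164 0.164]
side post (2, array([0.63812363, 0.01294174]))
side spool (126, array([ 0.53138101, -0.1262647 ]))
lowest z [0.16  0.16  0.16  0.162 0.162 0.162 0.162 0.162 0.162 0.163]
wrist post (437, array([0.64026681, 0.01220065]))
wrist spool (964, array([ 0.53068223, -0.12601003]))
lowest z [0.162 0.163 0.163 0.163 0.163 0.163 0.163 0.163 0.163 0.164]
```

```bash
python3 -m pendant '[{"travel":[0.6,0.75,0],"turn":0},{"travel":[1.2,1.5,0],"turn":0},{"travel":[1.8,2.25,0],"turn":0},{"travel":[2.3,2.9,0],"turn":0},{"travel":[2.73,3.44,0],"turn":0},{"travel":[2.73,3.44,0],"turn":0},{"travel":[2.73,3.44,0],"turn":0},{"travel":[2.73,3.44,0],"turn":0}]'
python3 -m pendant '[{"travel":[0,0,-0.4],"turn":0},{"travel":[0,0,-0.4],"turn":0},{"travel":[0,0,-0.4],"turn":0}]'
python3 - <<'E'
from h import *
o=get_obs();p=o["position"];print(p,o["force"])
ims=[]
for n in ["scene","side","wrist"]:
    c=capture(n);W=cloud(c);ims.append(c["color"])
    print(n,"post",spool(W,.64,.011,.07,.125,.0055,.018))
    z=p[2]-.059
    print(n,"spool",spool(W,p[0],p[1],z+.015,z+.045))
    if n!="wrist":
        K,T=np.array(c["mtx"]),c["world_to_cam"];q=T@np.r_[p[:2],.13,1]
        u,v=(K[:2,:2]@(q[:2]/q[2])+K[:2,2]).astype(int)
        ims[-1]=cv2.resize(c["color"][max(0,v-50):v+50,max(0,u-50):u+50],(390,390),interpolation=3)
cv2.imwrite("pics/c5.png",np.hstack(ims[:2]))
E
```

```text
clock: 11.0
position: [0.6403, 0.0107, 0.2233]
tool_rot: [0.0, 0.997, 0.075, -0.0]
force: [-0.4, 0.2, -0.9]
opening: 0.443
finger_force: 15.0
clock: 11.25
position: [0.6396, 0.0107, 0.2067]
tool_rot: [-0.0, 0.997, 0.075, -0.001]
force: [-0.4, -0.2, -2.6]
opening: 0.446
finger_force: 15.0
[0.63955406 0.01071572 0.20671874] [-0.38230715 -0.22941709 -2.57465986]
scene post (49, array([0.6400548 , 0.01428929]))
scene spool (119, array([0.63854577, 0.01190458]))
side post (42, array([0.6395057 , 0.00987276]))
side spool (98, array([0.64094429, 0.0097854 ]))
wrist post (0, array([0.64 , 0.011]))
wrist spool (804, array([0.64031184, 0.0108415 ]))
```

View pics/c5.png

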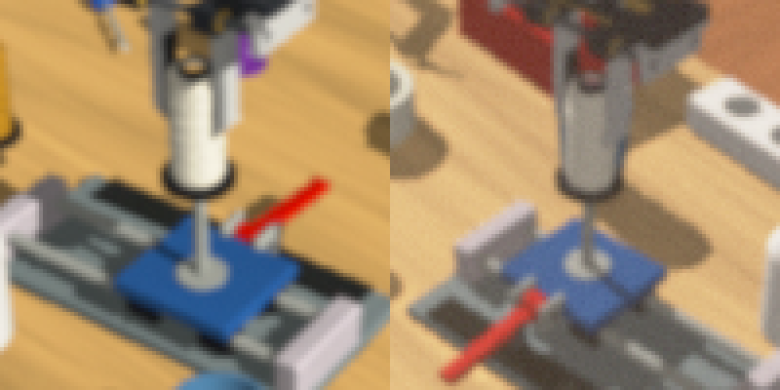

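The crops show the spool directly above the post to within 1–2 mm, in both views. I'll shift y by about +1.2 mm and lower gently.

```bash
python3 -m pendant '[{"travel":[0,0.03,0],"turn":0},{"travel":[0,0.03,-0.2],"turn":0},{"travel":[0,0.03,-0.4],"turn":0},{"travel":[0,0.03,-0.6],"turn":0},{"travel":[0,0.03,-0.7],"turn":0},{"travel":[0,0.03,-0.7],"turn":0}]'
```

```text
clock: 11.9
position: [0.6397, 0.0134, 0.1773]
tool_rot: [-0.0, 0.997, 0.076, -0.002]
force: [0.9, -0.1, -1.6]
opening: 0.443
finger_force: 15.0
```

```bash
python3 -m pendant '[{"travel":[0,0,-0.2],"turn":0},{"travel":[0,0,-0.4],"turn":0},{"travel":[0,0,-0.6],"turn":0},{"travel":[0,0,-0.8],"turn":0},{"travel":[0,0,-1.0],"turn":0},{"travel":[0,0,-1.15],"turn":0},{"travel":[0,0,-1.25],"turn":0},{"travel":[0,0,-1.25],"turn":0}]'
```

```text
clock: 12.57
position: [0.6401, 0.0133, 0.1283]
tool_rot: [-0.0, 0.997, 0.076, -0.001]
force: [-0.6, 0.7, -2.0]
opening: 0.442
finger_force: 15.0
```

```bash
python3 -m pendant '[{"travel":[0,0,-0.06],"turn":0},{"travel":[0,0,-0.12],"turn":0},{"travel":[0,0,-0.18],"turn":0},{"travel":[0,0,-0.22],"turn":0}]'
python3 -m pendant '[{"travel":[0,0,-0.02],"turn":0},{"travel":[0,0,-0.04],"turn":0}]'
```

```text
clock: 12.9
position: [0.6409, 0.0132, 0.1208]
tool_rot: [0.0, 0.997, 0.076, 0.0]
force: [-0.1, -0.2, -2.4]
opening: 0.438
finger_force: 15.0
clock: 13.07
position: [0.6408, 0.0132, 0.1192]
tool_rot: [0.0, 0.997, 0.076, 0.0]
force: [0.2, 0.0, -2.0]
opening: 0.44
finger_force: 15.0
```

```bash
python3 -m pendant '[{"travel":[0,0,-0.02],"turn":0},{"travel":[0,0,-0.04],"turn":0}]'
```

```text
clock: 13.23
position: [0.6409, 0.0132, 0.1178]
tool_rot: [0.0, 0.997, 0.076, 0.0]
force: [-3.1, -0.2, 5.8]
opening: 0.438
finger_force: 15.0
```

```bash
python3 -m pendant '[{"travel":[0,0,-0.02],"turn":0},{"travel":[0,0,-0.03],"turn":0}]'
```

```text
clock: 13.4
position: [0.6411, 0.0132, 0.1179]
tool_rot: [0.0, 0.997, 0.076, 0.0]
force: [-2.9, 0.8, 6.8]
opening: 0.44
finger_force: 15.0
```

It is seated: the vertical force changed sign at the expected height. Now I'll release, rise and check.

```bash
python3 -m pendant '[{"travel":[0,0,0.02],"turn":0},{"travel":[0,0,0.02],"turn":0},{"travel":[0,0,0.02],"turn":0},{"travel":[0,0,0.02],"turn":0},{"travel":[0,0,0.02],"turn":0},{"travel":[0,0,0.02],"turn":0}]' 1
python3 -m pendant '[{"travel":[0,0,0.5],"turn":0},{"travel":[0,0,1.2],"turn":0},{"travel":[0,0,2.0],"turn":0},{"travel":[0,0,2.8],"turn":0},{"travel":[0,0,3.2],"turn":0},{"travel":[0,0,3.2],"turn":0}]'
python3 -m pendant '[{"travel":[-1.0,-0.15,0],"turn":0},{"travel":[-2.0,-0.3,0],"turn":0},{"travel":[-3.0,-0.45,0],"turn":0},{"travel":[-4.0,-0.6,0],"turn":0},{"travel":[-4.0,-0.6,0],"turn":0},{"travel":[-4.0,-0.6,0],"turn":0}]'
python3 - <<'E'
from h import *
o=get_obs();print(o["position"],o["force"])
for n in ["scene","side","wrist"]:
    c=capture(n);W=cloud(c);cv2.imwrite(f"pics/{n}6.png",c["color"])
    print(n,spool(W,.64,.012,.075,.14))
    B=W[(np.hypot(W[...,0]-.64,W[...,1]-.012)<.03)&(W[...,2]<.2)];print("top",np.nanpercentile(B[:,2],98))
    C=c["color"].astype(int);b,g,r=C[...,0],C[...,1],C[...,2]
    m=(r>100)&(g<70)&(b<70)&(abs(W[...,0]-.52)<.07)&(abs(W[...,1])<.05)&(W[...,2]>.03)&(W[...,2]<.16)
    L=W[m];L=L[np.argsort(L[:,0])];k=len(L);A,B=L[:k//5].mean(0),L[-k//5:].mean(0);print("lever",k,L[:k//20+1].mean(0),A,B)
E
```

```text
clock: 13.9
position: [0.6408, 0.0132, 0.1171]
tool_rot: [-0.0, 0.997, 0.076, -0.0]
force: [0.0, -0.2, 0.6]
opening: 0.83
finger_force: 0.0
clock: 14.4
position: [0.6433, 0.0129, 0.2509]
tool_rot: [0.001, 0.997, 0.076, 0.005]
force: [0.7, -0.5, -0.2]
opening: 0.999
finger_force: 0.0
clock: 14.9
position: [0.4787, -0.0106, 0.2435]
tool_rot: [-0.0, 0.997, 0.075, -0.001]
force: [1.0, -0.2, -0.3]
opening: 0.999
finger_force: 0.0
[ 0.47873493 -0.01059868  0.24345182] [ 0.99212625 -0.15821913 -0.33282786]
scene (243, array([0.63979102, 0.01471606]))
top 0.1595131066110163
lever 83 [ 0.47845467 -0.00727142  0.04824274] [ 0.48680706 -0.00544801  0.0486953 ] [0.57973967 0.00546596 0.06093022]
side (198, array([0.64124791, 0.011862  ]))
top 0.15880631111651655
lever 31 [ 0.51013305 -0.01714321  0.04805659] [ 0.51695611 -0.01437781  0.0464936 ] [ 0.56692539 -0.0022477   0.05476093]
wrist (901, array([0.64105004, 0.01290395]))
top 0.15467695323970607
lever 1960 [ 0.47295162 -0.01237972  0.04883492] [ 0.48407348 -0.01070397  0.04992405] [0.57796183 0.00251758 0.06277709]
```

View pics/wrist6.png

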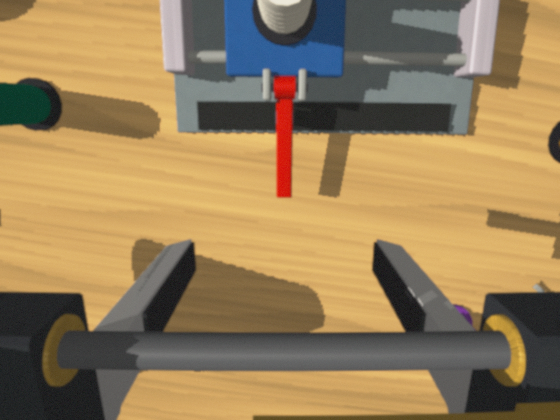

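The wrist view shows the spool upright on the trolley at (285,10) with its top at z of about 0.16, fully seated. The lever is still down and centred between the fingers, its tip at (284,195). I'll descend and pinch it.

```bash
python3 -m pendant '[{"travel":[0.08,-0.01,-0.8],"turn":0},{"travel":[0.08,-0.01,-1.7],"turn":0},{"travel":[0.08,-0.01,-2.6],"turn":0},{"travel":[0.08,-0.01,-3.5],"turn":0},{"travel":[0.08,-0.01,-4.2],"turn":0},{"travel":[0.08,-0.01,-4.8],"turn":0},{"travel":[0.08,-0.01,-5.15],"turn":0},{"travel":[0.08,-0.01,-5.25],"turn":0}]' 1
python3 -m pendant '[{"travel":[0,0,0],"turn":0},{"travel":[0,0,0],"turn":0},{"travel":[0,0,0],"turn":0},{"travel":[0,0,0],"turn":0},{"travel":[0,0,0],"turn":0},{"travel":[0,0,0],"turn":0},{"travel":[0,0,0],"turn":0},{"travel":[0,0,0],"turn":0}]' -1 25
python3 -m pendant '[{"travel":[0,0,0],"turn":0},{"travel":[0,0,0],"turn":0},{"travel":[0,0,0],"turn":0},{"travel":[0,0,0],"turn":0},{"travel":[0,0,0],"turn":0},{"travel":[0,0,0],"turn":0}]'
```

```text
clock: 15.72
position: [0.4829, -0.0107, 0.0319]
tool_rot: [-0.001, 0.997, 0.076, -0.003]
force: [-0.0, -0.2, -0.3]
opening: 1.001
finger_force: 0.0
clock: 16.38
position: [0.4842, -0.0113, 0.0355]
tool_rot: [0.0, 0.997, 0.076, 0.0]
force: [0.9, -0.3, -0.1]
opening: 0.466
finger_force: 0.0
clock: 16.88
position: [0.4839, -0.0107, 0.0352]
tool_rot: [-0.001, 0.997, 0.076, -0.0]
force: [-0.3, 3.1, 0.9]
opening: 0.167
finger_force: 25.0
```

```bash
python3 -m pendant '[{"travel":[0,0,0.2],"turn":0},{"travel":[0,0,0.42],"turn":0},{"travel":[0.03,0,0.63],"turn":0},{"travel":[0.07,0.01,0.83],"turn":0},{"travel":[0.14,0.02,1.03],"turn":0},{"travel":[0.215,0.03,1.22],"turn":0},{"travel":[0.31,0.05,1.4],"turn":0},{"travel":[0.42,0.07,1.58],"turn":0}]'
python3 -m pendant '[{"travel":[0.09,0.014,0.11],"turn":0},{"travel":[0.18,0.028,0.22],"turn":0},{"travel":[0.18,0.028,0.22],"turn":0}]'
```

```text
clock: 17.55
position: [0.4996, -0.0083, 0.0984]
tool_rot: [-0.0, 0.997, 0.076, -0.002]
force: [-4.1, -0.5, -10.0]
opening: 0.166
finger_force: 25.0
clock: 17.8
position: [0.508, -0.0071, 0.1082]
tool_rot: [-0.0, 0.997, 0.076, -0.001]
force: [-6.6, 1.6, -3.0]
opening: 0.165
finger_force: 25.0
```

```bash
python3 -m pendant '[{"travel":[0,0,0],"turn":0},{"travel":[0,0,0],"turn":0},{"travel":[0,0,0],"turn":0},{"travel":[0,0,0],"turn":0},{"travel":[0,0,0],"turn":0},{"travel":[0,0,0],"turn":0}]' 1
python3 -m pendant '[{"travel":[-0.1,0,0.5],"turn":0},{"travel":[-0.3,0,1.2],"turn":0},{"travel":[-0.5,0,2],"turn":0},{"travel":[-0.7,0,2.8],"turn":0},{"travel":[-0.8,0,3.2],"turn":0},{"travel":[-0.8,0,3.2],"turn":0},{"travel":[-0.8,0,3.2],"turn":0}]'
python3 - <<'E'
from h import *
o=get_obs();print(o["position"],o["force"])
for n in ["scene","wrist"]:
    c=capture(n);W=cloud(c);cv2.imwrite(f"pics/{n}7.png",c["color"])
    print(n,spool(W,.64,.012,.075,.14))
    B=W[(np.hypot(W[...,0]-.64,W[...,1]-.012)<.03)&(W[...,2]<.2)];print("top",np.nanpercentile(B[:,2],98))
    C=c["color"].astype(int);b,g,r=C[...,0],C[...,1],C[...,2]
    m=(r>100)&(g<70)&(b<70)&(abs(W[...,0]-.52)<.07)&(abs(W[...,1])<.05)&(W[...,2]>.03)&(W[...,2]<.16)
    L=W[m];L=L[np.argsort(L[:,0])];k=len(L);A,B=L[:k//5].mean(0),L[-k//5:].mean(0);print("lever",k,A,B,"tip z",np.percentile(L[:,2],99))
E
```

```text
clock: 18.3
position: [0.5087, -0.0075, 0.1079]
tool_rot: [0.0, 0.997, 0.076, 0.001]
force: [0.2, -0.4, -0.7]
opening: 0.557
finger_force: 0.0
clock: 18.88
position: [0.4765, -0.0074, 0.2358]
tool_rot: [0.0, 0.997, 0.076, 0.001]
force: [0.0, 0.1, -0.3]
opening: 1.0
finger_force: 0.0
[ 0.47645225 -0.00740492  0.2357806 ] [ 0.04990593  0.07142138 -0.32338235]
scene (246, array([0.63953074, 0.01425236]))
top 0.1590073108342632
lever 121 [ 0.50320816 -0.00490673  0.11266517] [0.57630549 0.00543719 0.06224563] tip z 0.12014813605762042
wrist (878, array([0.64096343, 0.01281892]))
top 0.13719258714786056
lever 2271 [ 0.49887122 -0.0085337   0.11792145] [0.576995   0.00242868 0.06305166] tip z 0.12282665040292624
```

View pics/scene7.png

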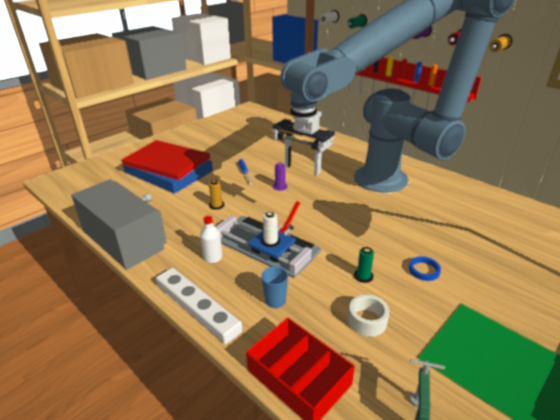

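The scene view shows the white spool upright on the trolley at (270,228) and the lever up at (290,215), θ about 0.25. The arm is clear and the other objects look undisturbed, so I'm handing in.

```bash
python3 -c "
from workcell import *
print(job_done())"
```

```text
the job is handed in; nothing more can be done
None
```

The job is handed in, with no verdict shown: the brake held after a press of about 24 N at the tip (above the 14–20 N aim, under the 28 N overload), the white spool was seated on the post and let go of, and the lever is back up at about 0.25 rad.

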